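Hold a sample holder in the curing box through the guard slot

ROBOT

A 6-joint arm with a two-finger parallel gripper is mounted at the origin on the work surface. World frame = base frame: x ahead of the robot, y to its left, z up, the work surface at z = 0. Lengths are in mm, angles in rad, forces in N, time in s.
With the tool pointing down it reaches from about 400 to 925 mm from the base axis. Payload 12.5 kg.
Tool frame: the origin (TCP) lies between the finger pads, 19 mm behind the fingertips; this is the grasp point; x points along the fingers, y is the direction in which the jaws open and shut, and the axes are right-handed (so a half turn about x gives the same grasp; the last joint's range is limited). The gripper opens to 95 mm and grips with 3 to 60 N. Pads are 20 mm wide; open, the fingers measure 119 mm over their backs; the gripper's body (75 mm by 180 mm) begins 59 mm behind the grasp point.
Start: joints at [1.03, 0.491, 1.559, -0, 1.092, -0.106], TCP at [263.254, 566.871, 233.461] pointing down, gripper open.
Joint ranges: [-3.1, 3.1], [-0.84, 2.19], [0.05, 2.79], [-1.13, 4.28], [0.06, 2.93], [-2.69, 2.69]. Speed limits (rad/s): [2.22, 2.22, 2.79, 3.14, 3.14, 3.14].

INTERFACE

Orientations are given as [roll, pitch, yaw] about the fixed x, y, z axes, in that order (R = Rz(yaw) Ry(pitch) Rx(roll)).
In Python, from cell import env, cams gives the robot as it stands.
- The arm moves only by the tool carry_out, never from a script. Its arguments are lists of equal length, an entry for each row: "grip": the closure, from -1 (fully open) to 1 (shut); "linear": the shift along the tool's x, y, z scaled (see below), a list of three; "turn": the turn about the tool's x scaled (see below). In form: {"grip": [grip, ...], "linear": [[tx, ty, tz], ...], "turn": [turn, ...]}. A call has 1 to 5 rows; each row shifts and turns the commanded pose from where the row before left it, along the tool's axes as they then stand; what a row does not reach is not made up. The controller multiplies each number of a shift by 0.5 m and each number of a turn by 180 degrees. A row lasts 1/10 s, in which the tool goes at most 50 mm and 8.59 degrees, less where a joint would pass 70% of its speed; a pose out of reach is approached as far as the arm can. A call with a number of a shift or a turn outside -1 to 1 is refused whole. A call with a gripper value outside its range is refused whole. The fingers move at their own pace and stop on an object; the grip force is fixed at half the most. Time passes only in rows, so rows that do not move let the fingers close. It gives the time, the measured TCP pose, the force and the opening at its end, in the units of the state.
- env.state(): the state, without advancing time (a new reading comes with each control period).
- cams.read_camera(name): name is "side" or "top" or "wrist"; returns the picture (480x640x3 uint8, blue, green, red); there is no depth.
- cams.camera_info(name): a dict with "fx", "fy", "cx", "cy" (pixels), "view" (4x4, takes a point from world to camera coordinates). Camera axes: x right, y down, z forward; pixel columns grow to the right and rows downward; lengths in mm; the calibration is good to about 2 mm. A picture is of the moment at which its call begins: read the wrist's pose just before it. camera_info takes no time and is no camera call; for the wrist camera it gives the pose at the moment of the call.
- env.job_done(): hands the job in, once; it reports no verdict.
The state is a dict: "t": time; "joints": joint angles; "qvel": joint speeds; "tau": joint torques, N m; "eef_pos": TCP position; "tcp_rot": TCP orientation; "ft_force": force on the tool from outside, world axes, zero at the start; "moment": the same for the moment, N m; "opening": opening from 0.0 (shut) to 1.0 (fully open).
Only numpy, scipy, OpenCV 4.12 (cv2) and the standard library are available. Lean on these libraries where they do the work, as an engineer would, in place of code of your own. Each camera call takes 0.05 s, during which the arm holds its last target. There are 200 camera calls.

TASK

First swing the orange guard of the light-curing box fully shut; then draw the sample holder with the green grip out of the rack and pass its steel blade, foot down, through the slot in the shut guard. Finish while still holding it there in the gripper, upright and still, with the red band on its blade level with the slot and not pressed hard against the box. Leave the other two holders in the rack and everything else on the bench where it stands.

Things in the scene. Friction and masses are not known exactly. Their poses are not given: they have to be found in the camera images.
- curing_box: white open-topped box, fixed to the bench, 170 (its x) x 160 (its y) x 100 mm high, walls 7 mm, hollow inside with its floor 7 mm up; origin at the centre of the underside, z up; its front (control panel) faces -x, the guard is hinged on its far (+x) top edge
- guard (a joint): angle of the orange guard, a plate 170 x 160 x 8 mm hinged at its far (+x) edge, black tab (13 mm out) at its front edge; 0 = shut, flat on the box, top face 108 mm above the bench; grows as the front edge rises. Starts 0.6 to 1.05 rad open. The hinge is stiff (0.3 N m) and stays where left: push it all the way down (2 to 6 N near the front edge)
- guard_hinge (a point): point on the hinge axis, middle of the box's far top edge, on the guard's underside (100 mm above the bench); axis along the box's y
- guard_press (a point): point on the guard's outer (top) face, 22 mm from its front edge, 148 mm from the hinge along the guard, on the centre line: a good place to push it shut; moves with the guard
- slot (a point): centre of the slot in the guard, on its top face, 85 mm from the hinge; moves with the guard. Slot 8 mm (x) x 26 mm (y), 8 mm deep right through, z out of the top face. Round it a black 45 degree lead-in collar rises 6 mm, widening to about 21 x 39 mm. Guard shut: slot 108 mm above the bench, parallel to the box, hollow below
- rack: aluminium rack, fixed, 50 (its x) x 172 (its y) x 36 mm high with three pockets 56 mm apart along its y, each 8.5 x 27 mm with its floor 8 mm above the bench; origin at the centre of the underside
- green_holder: sample holder, green grip, about 80 g, upright in one of the rack's pockets (which one varies), axes parallel to the rack's; origin at the centre of its foot. Steel blade 6 (x) x 24 (y) mm up to 75 mm (lowest 4 mm narrowed to 4.5 x 21), red band 36 to 48 mm above the foot, grip block 16 (x) x 28 (y) mm from 75 to 117 mm, too wide for the slot. Half a turn makes no difference
- green_grip (a point): middle of the green grip block, 97 mm above the holder's foot, on its axis: good TCP position, closing the fingers along the holder's x across 16 mm
- white_holder: same holder with white grip in another pocket; leave alone
- black_holder: same holder with black grip in another pocket; leave alone
- jar_a: powder jar, 38 mm across, 52 mm high, peach cap; origin under its centre; leave alone
- jar_b: another such powder jar; leave alone
- jar_c: another such powder jar; leave alone
- dropper: clear dropper bottle, 56 mm across, 130 mm high; origin under its centre; leave alone
- cast: plaster dental cast, 60 x 66 x 32 mm; origin under its centre; leave alone

How it is judged (in metres and radians):
On the way, in this order (a step that is already met when the one before it is completed fails the run):
1. the guard is fully shut (value of joint guard below 0.035 rad), for 0.2 s.
2. the green holder's blade is through the slot of the shut guard (value of joint guard below 0.035 rad and x of green_holder in the frame of slot between -0.005 and 0.005 m and y of green_holder in the frame of slot between -0.005 and 0.005 m and z of green_holder in the frame of slot below -0.012 m), for 0.2 s.
At the end, for the whole second after the job is handed in: guard shut (under 0.035 rad); green holder upright (0.12 rad), within 5 mm of the slot centre in x and y, its foot 32 to 53 mm below the guard's top face (red band at the slot), gripped (over 2 N), still (under 0.02 m/s), pressing on the box with under 8 N (value of joint guard below 0.035 rad and x of green_holder in the frame of slot between -0.005 and 0.005 m and y of green_holder in the frame of slot between -0.005 and 0.005 m and z of green_holder in the frame of slot between -0.053 and -0.032 m and angle between green_holder's own z axis and vertical below 0.12 rad and contact force between the fingers and green_holder above 2 N and contact force between green_holder and curing_box below 8 N and linear speed of green_holder below 0.02 m/s); the arm keeps its last pose, push and grip.
It fails at once if another holder is drawn out or a bystander is pushed away (over 20 mm) (distance of any of white_holder, black_holder, jar_a, jar_b, jar_c, dropper, cast from where it was at the start of the episode above 0.02 m).
It fails at once if another holder or a bystander is tipped (angle between any of white_holder, black_holder, jar_a, jar_b, jar_c, dropper, cast's own z axis and vertical above 0.5 rad).
It also fails if it takes over 54 s, if anything falls off the work surface, if the arm or the gripper's body presses on something with over 40 N, if the wrist force passes 120 N, or if a joint passes its speed limit or range.

## Working session

There is one attempt and no reset: what is moved stays moved. The work goes in short steps, Python scripts to look and compute and a tool call to move; the robot and the scene stay as the last step left them, time stands still between calls to the robot, and variables do not carry over. Pictures are saved under pics/ and viewed, about 8 in all and at most 12, crops included, and the job is handed in when it is done.

Besides the shell and the picture viewer there is one more tool, called after "Call:" by a JSON object that holds its "method" and its "body". carry_out: Moves the arm, as the interface text tells. Shifts and turns lie within -1 to 1; 1 stands for 0.5 m of shift or 180 degrees of turn. Its arguments: {"type":"object","properties":{"grip":{"type":"array"},"linear":{"type":"array"},"turn":{"type":"array"}},"required":["grip","linear","turn"]}

```bash
mkdir -p pics
python3 - <<'E'
from cell import env, cams
import cv2, numpy as np
print(env.state())
for n in ["top","side"]:
    i=cams.camera_info(n); print(n,i["fx"],i["fy"],i["cx"],i["cy"],np.round(i["view"],4).tolist())
    cv2.imwrite(f"pics/{n}0.png",cams.read_camera(n))
E
```

```text
{'t': 0.0, 'joints': array([ 1.03040569e+00,  4.91560457e-01,  1.55942461e+00, -2.06064108e-05,
        1.09168143e+00, -1.05588845e-01]), 'qvel': array([-1.62727405e-03, -1.42573854e-03, -2.38353428e-03,  1.02450917e-03,
       -1.65526479e-03, -2.38759477e-05]), 'tau': array([ 2.24584757e-03, -6.12649870e+01, -2.58187616e+01,  6.93263789e-02,
        4.81950038e-02, -1.00560819e-04]), 'eef_pos': array([263.13930755, 566.67795603, 232.86972691]), 'tcp_rot': array([-1.6593677 ,  1.56972232, -2.09415998]), 'ft_force': array([ 0.26622611,  0.33808037, -0.75994725]), 'moment': array([ 0.00558753,  0.01865111, -0.03524722]), 'opening': 1.0003569474055245}
top 504.0148733859116 504.0148733859116 312.77215644181683 248.55631515680955 [[-0.012, -0.9998, -0.0126, -24.5393], [-0.9863, 0.0139, -0.1643, 562.428], [0.1645, 0.0105, -0.9863, 1302.369], [0.0, 0.0, 0.0, 1.0]]
side 485.84281873421116 485.84281873421116 314.9007640747907 235.47813621925968 [[0.9069, -0.4211, -0.0159, -509.3559], [-0.3185, -0.6602, -0.6802, 229.8011], [0.2759, 0.622, -0.7329, 965.6777], [0.0, 0.0, 0.0, 1.0]]
```

View pics/top0.png

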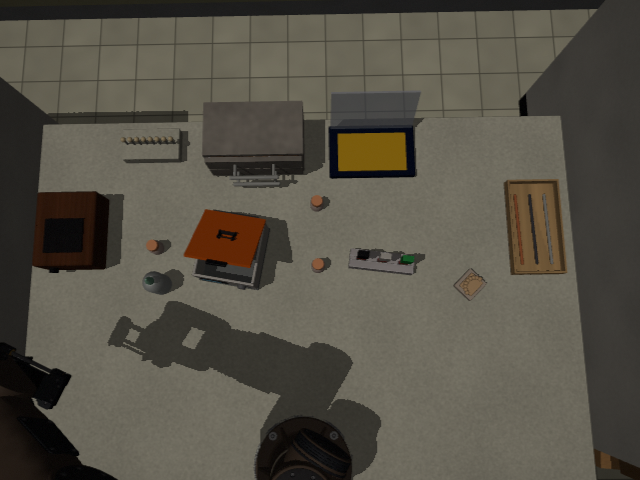

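View pics/side0.png

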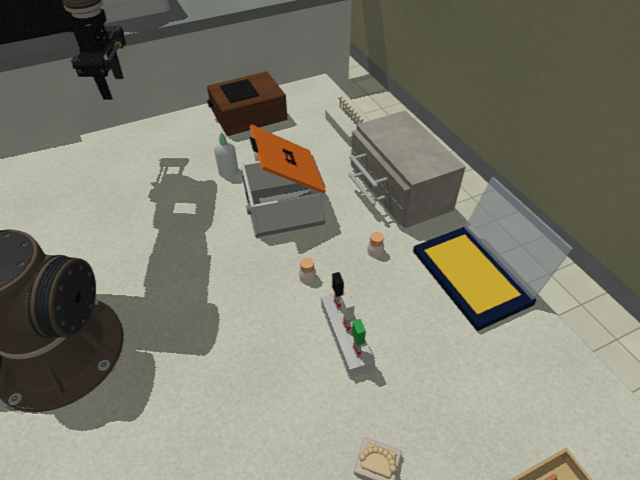

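Top view: the orange guard is at about (228,237), with its front edge toward the robot. The green grip is at the right end of the rack (408,259). Side view: the guard is around (290,155), the green grip at (359,333) and the dropper left of the box at (227,157). Next I'll make zoomed crops for precise corners.

Run:
```python
import cv2, numpy as np
t=cv2.imread("pics/top0.png"); s=cv2.imread("pics/side0.png")
def crop(im,x,y,w=100,h=75): return cv2.resize(im[y:y+h,x:x+w],(400,300),interpolation=cv2.INTER_CUBIC)
m=np.vstack([np.hstack([crop(t,178,207,),crop(s,235,120,100,118)[:, :] if 0 else cv2.resize(s[120:240,230:350],(400,300))]),
 np.hstack([crop(t,335,225),cv2.resize(s[265:385,310:410],(400,300))])])
m=cv2.convertScaleAbs(m,alpha=1.3)
cv2.imwrite("pics/crop0.png",m)
for n,im in (("top",t),("side",s)):
    hsv=cv2.cvtColor(im,cv2.COLOR_BGR2HSV)
    for c,lo,hi in (("orange",(5,200,120),(15,255,255)),("green",(50,130,30),(75,255,255))):
        k=cv2.inRange(hsv,lo,hi); cs,_=cv2.findContours(k,0,2)
        for q in sorted(cs,key=cv2.contourArea)[::-1][:2]:
            print(n,c,cv2.contourArea(q),cv2.approxPolyDP(q,2.5,True)[:,0].tolist(),np.round(q[:,0].mean(0),1))
```

```text
top green 77.0 [[401, 262], [413, 261], [413, 256], [403, 255]] [407.2 258.6]
side orange 2073.0 [[250, 125], [262, 168], [324, 190], [307, 150]] [287.9 159. ]
side green 208.5 [[355, 320], [352, 333], [357, 344], [363, 343], [364, 329], [360, 320]] [357.7 332.2]
```

View pics/crop0.png

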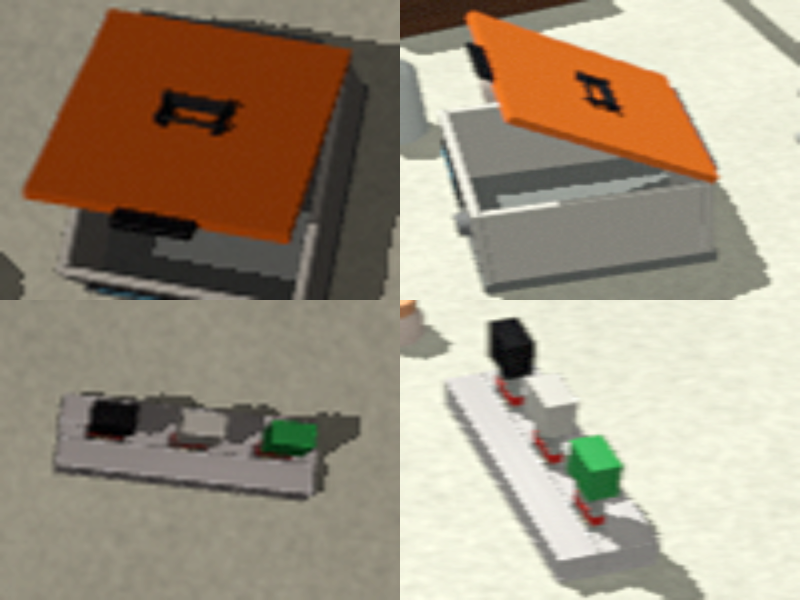

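The crops show the guard corners, box corners, rack edges and green grip clearly. In crop pixels, the guard in the top view is (108,12), (350,50), (290,240), (25,190), and the slot collar is at (200,113). I'll fit the poses to these.

```bash
cat > h.py <<'E'
import numpy as np, cv2
from cell import env, cams
from scipy.optimize import least_squares, minimize
def proj(i,P):
    V=np.array(i["view"]); c=np.atleast_2d(P)@V[:3,:3].T+V[:3,3]
    return np.c_[i["fx"]*c[:,0]/c[:,2]+i["cx"], i["fy"]*c[:,1]/c[:,2]+i["cy"]]
def back(i,px,z):
    V=np.array(i["view"]); R=V[:3,:3]; o=-R.T@V[:3,3]
    d=R.T@[(px[0]-i["cx"])/i["fx"],(px[1]-i["cy"])/i["fy"],1]
    return o+d*(z-o[2])/d[2]
def place(P,x,y,a):
    P=np.atleast_2d(P).astype(float); c,s=np.cos(a),np.sin(a)
    return np.c_[x+c*P[:,0]-s*P[:,1], y+s*P[:,0]+c*P[:,1], P[:,2]]
def guard(P,g):  # P: [dist from hinge, y, height above underside]; to box frame
    P=np.atleast_2d(P); return np.c_[85-P[:,0]*np.cos(g)-P[:,2]*np.sin(g)*0+P[:,2]*np.sin(g), P[:,1], 100+P[:,0]*np.sin(g)+P[:,2]*np.cos(g)]
E
python3 - <<'E'
from h import *
T,S=cams.camera_info("top"),cams.camera_info("side")
G=[[0,80,8],[0,-80,8],[170,-80,0],[170,80,8],[85,0,14]]
tg=np.array([[205,210],[265.5,219.5],[250.5,267],[184.3,254.5],[228,235.25]])
Gs=[[170,80,8],[170,-80,0],[0,-80,0],[0,80,8],[85,0,14]]
sg=np.array([[251,124.8],[263,168.8],[325.1,191.2],[310.4,150],[289.4,156.8]])
B=[[-85,-80,0],[85,-80,0]]; sb=np.array([[257,236],[324.5,223.2]])
Bt=[[-85,80,100]]; tb=np.array([[194.3,275.8]])
def res(p):
    x,y,a,g=p
    return np.r_[(proj(T,place(guard(G,g),x,y,a))-tg).ravel(),(proj(S,place(guard(Gs,g),x,y,a))-sg).ravel(),
     (proj(S,place(B,x,y,a))-sb).ravel(),(proj(T,place(Bt,x,y,a))-tb).ravel()]
r=least_squares(res,[500,200,0,.8],loss="soft_l1",x_scale=[50,50,.3,.3]);print("box",r.x,np.round(r.fun,1))
x,y,a,g=r.x
print("press",place(guard([[148,0,8]],g),x,y,a)); print("slot shut",place(guard([[85,0,8]],0),x,y,a))
# green block
ims={"top":cv2.imread("pics/top0.png"),"side":cv2.imread("pics/side0.png")}
blk=[[i,j,k] for i in(-8,8) for j in(-14,14) for k in(84,126)]   # foot at z=8 -> 83..125
for b in blk: b[2]=83 if b[2]==84 else 125
p0,p1=back(T,(348.8,267),0),back(T,(413,274.3),0); ya=np.arctan2(*(p0-p1)[[1,0]])-np.pi/2
print("rack front corners",p0,p1,np.linalg.norm(p0-p1),"yaw",ya)
M={}
for n in ims:
    k=cv2.inRange(cv2.cvtColor(ims[n],cv2.COLOR_BGR2HSV),(45,90,20),(80,255,255)); M[n]=cv2.resize(k,None,fx=8,fy=8,interpolation=cv2.INTER_NEAREST)>0
def cost(p):
    c=0
    for n,i in(("top",T),("side",S)):
        h=cv2.convexHull(np.round((proj(i,place(blk,p[0],p[1],p[2]))+.5)*8).astype(np.int32)); k=np.zeros(M[n].shape,np.uint8); cv2.fillConvexPoly(k,h,1)
        sl=np.s_[220*8:370*8,330*8:430*8]; c+=np.sum((k[sl]>0)!=M[n][sl])
    return c/64
g0=back(T,(408,258.5),110)
q=minimize(cost,[g0[0],g0[1],ya],method="Nelder-Mead",options=dict(initial_simplex=[[g0[0],g0[1],ya],[g0[0]+10,g0[1],ya],[g0[0],g0[1]+10,ya],[g0[0],g0[1],ya+.1]]))
print("green",q.x,q.fun, "rack mid offset check",place([[25,86,0],[-25,86,0],[-25,-86,0]],0,0,q.x[2])[:,:2])
E
```

```text
box [ 5.58330630e+02  1.81861996e+02 -1.63383923e-01  6.42015603e-01] [-0.1 -0.9  0.2 -1.5  1.  -0.3  0.3 -0.2 -1.1 -1.8 -0.4 -0.  -0.6  0.9
 -0.6  2.1 -1.9 -0.1  0.4 -1.1 -0.5  1.9  0.1  0.3 -1.5 -0.2]
press [[529.97209664 186.53699752 195.03114151]]
slot shut [[558.33062958 181.8619963  108.        ]]
rack front corners [ 516.98346658 -129.83169338    0.        ] [ 494.44867062 -305.03792531    0.        ] 176.64948552512126 yaw -0.12791641078536475
green [ 5.22199122e+02 -2.71347995e+02 -2.21561976e-01] 62.359375 rack mid offset check [[ 43.28770164  78.40392138]
 [ -5.49006784  89.39160562]
 [-43.28770164 -78.40392138]]
```

Box fit: (558,182), yaw −0.163, guard 0.64 rad. Green is at about (522,−271). The residuals are about 1 px and the rack front edge measures 177 mm against a true 172, so this is good enough to shut the guard. I'll work out the tool-frame steps.

```bash
cat >> h.py <<'E'
from scipy.spatial.transform import Rotation as Ro
def go(target, jaw=None, s=None):
    """print needed total shift (tool axes, interface units) and turn; jaw = world yaw of jaw axis. turn done first if separate"""
    s=s or env.state(); R=Ro.from_euler("xyz",s["tcp_rot"]).as_matrix()
    y=R[:,1]; cur=np.arctan2(y[1],y[0]); d=(R.T@(np.array(target)-s["eef_pos"]))/500
    tr=0
    if jaw is not None:
        tr=-((jaw-cur+np.pi/2)%np.pi-np.pi/2)/np.pi  # tool x is down -> turn about it is negative yaw
    print("tcp",np.round(s["eef_pos"],1),"jawyaw",round(cur,3),"shift",np.round(d,4),"rows>=",np.ceil(np.linalg.norm(d)/.1),"turn",round(tr,4),"rows>=",np.ceil(abs(tr)*180/8.59), "F",np.round(s["ft_force"],1),"open",round(s["opening"],3),"j6",round(s["joints"][5],2),"t",s["t"])
    return d,tr
E
python3 - <<'E'
from h import *
s=env.state(); print(np.round(Ro.from_euler("xyz",s["tcp_rot"]).as_matrix(),3))
go(place([[-30,0,255]],558.3,181.9,-.163)[0],-.15)
E
```

```text
[[-0.     0.421  0.907]
 [-0.001  0.907 -0.421]
 [-1.    -0.001 -0.   ]]
tcp [263.2 566.7 232.9] jawyaw 1.136 shift [-0.0438 -0.4655  0.8017] rows>= 10.0 turn 0.4093 rows>= 9.0 F [ 0.8  0.1 -0.3] open 0.999 j6 -0.11 t 0.1
```

Call:
{"method": "carry_out", "body": {"grip": [1, 1, 1, 1, 1], "linear": [[-0.009, -0.0466, 0.08], [-0.009, -0.0466, 0.08], [-0.009, -0.0466, 0.08], [-0.009, -0.0466, 0.08], [-0.009, -0.0466, 0.08]], "turn": [0, 0, 0, 0, 0]}}

```text
t: 0.6
eef_pos: [396.2, 375.3, 256.0]
tcp_rot: [-2.157, 1.571, -2.592]
ft_force: [1.6, 1.2, 0.6]
opening: 0.638
```

Call:
{"method": "carry_out", "body": {"grip": [1, 1, 1, 1, 1], "linear": [[0, -0.0466, 0.08], [0, -0.0466, 0.08], [0, -0.0466, 0.08], [0, -0.0466, 0.08], [0, -0.0466, 0.08]], "turn": [0, 0, 0, 0, 0]}}

```text
t: 1.1
eef_pos: [528.6, 185.3, 255.8]
tcp_rot: [-2.908, 1.571, 2.94]
ft_force: [0.5, 0.3, -0.3]
opening: 0.213
```

Call:
{"method": "carry_out", "body": {"grip": [1, 1, 1, 1, 1], "linear": [[0, 0, 0], [0, 0, 0], [0, 0, 0], [0, 0, 0], [0, 0, 0]], "turn": [0.04, 0.045, 0.045, 0.045, 0.045]}}

```text
t: 1.6
eef_pos: [527.8, 186.9, 255.7]
tcp_rot: [-1.938, 1.57, -3.07]
ft_force: [0.6, -0.1, -0.3]
opening: 0.004
```

Call:
{"method": "carry_out", "body": {"grip": [1, 1, 1, 1, 1], "linear": [[0, 0, 0], [0, 0, 0], [0, 0, 0], [0, 0, 0], [0, 0, 0]], "turn": [0.045, 0.045, 0.045, 0.045, 0.009]}}

```text
t: 2.1
eef_pos: [527.8, 187.0, 255.7]
tcp_rot: [-1.354, 1.57, -3.076]
ft_force: [0.6, -0.2, -0.1]
opening: 0.006
```

Run:
```python
from h import *
go(place([[-32,0,225]],558.3,181.9,-.163)[0],-.15)
go(place([[-55,0,127]],558.3,181.9,-.163)[0],-.15)
cv2.imwrite("pics/side1.png",cams.read_camera("side"))
s=cv2.imread("pics/side1.png"); cv2.imwrite("pics/side1c.png",cv2.resize(s[60:260,200:400],(600,600)))
```

```text
tcp [527.8 187.  255.7] jawyaw -0.152 shift [ 0.0614 -0.0021  0.0002] rows>= 1.0 turn -0.0006 rows>= 1.0 F [ 0.6 -0.2 -0.1] open 0.006 j6 0.37 t 2.1
tcp [527.8 187.  255.7] jawyaw -0.152 shift [ 0.2574 -0.048  -0.0003] rows>= 3.0 turn -0.0006 rows>= 1.0 F [ 0.6 -0.2 -0.1] open 0.006 j6 0.37 t 2.1
```

View pics/side1c.png

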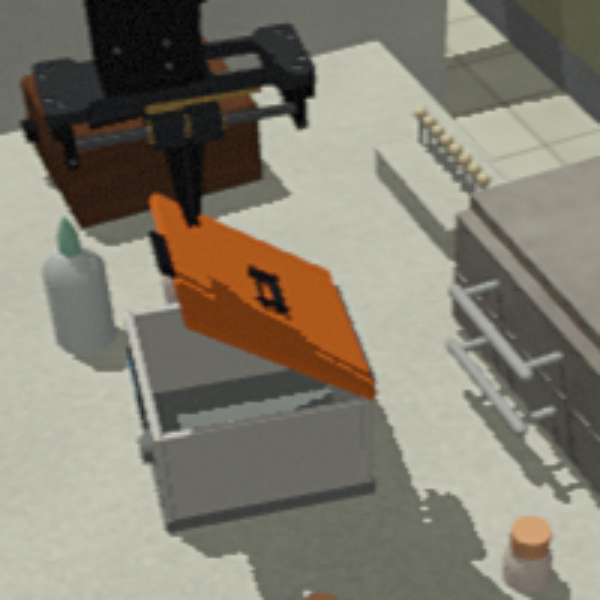

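The closed fingertips are at crop (192,225), just above the guard near its front edge and on the centre line. Pushing down in steps.

Call:
{"method": "carry_out", "body": {"grip": [1, 1, 1, 1, 1], "linear": [[0.03, -0.002, 0], [0.03, -0.006, 0], [0.03, -0.006, 0], [0.03, -0.006, 0], [0.03, -0.006, 0]], "turn": [0, 0, 0, 0, 0]}}

```text
t: 2.65
eef_pos: [514.9, 189.0, 180.5]
tcp_rot: [2.327, 1.571, 0.611]
ft_force: [1.0, 2.0, 2.0]
opening: 0.007
```

Call:
{"method": "carry_out", "body": {"grip": [1, 1, 1, 1, 1], "linear": [[0.026, -0.006, 0], [0.026, -0.006, 0], [0.02, -0.005, 0], [0.015, -0.003, 0], [0, 0, 0]], "turn": [0, 0, 0, 0, 0]}}

```text
t: 3.15
eef_pos: [504.7, 190.4, 136.7]
tcp_rot: [-1.2, 1.569, -2.919]
ft_force: [-0.0, -0.1, 0.2]
opening: 0.003
```

Call:
{"method": "carry_out", "body": {"grip": [1, 1, 1, 1], "linear": [[0.008, 0, 0], [0.006, 0, 0], [0.006, 0, 0], [0, 0, 0]], "turn": [0, 0, 0, 0]}}

```text
t: 3.55
eef_pos: [505.2, 190.4, 127.3]
tcp_rot: [2.764, 1.571, 1.045]
ft_force: [0.2, 1.1, -0.5]
opening: 0.003
```

Call:
{"method": "carry_out", "body": {"grip": [1, 1, 1], "linear": [[0.003, 0, 0], [0.003, 0, 0], [0, 0, 0]], "turn": [0, 0, 0]}}

```text
t: 3.85
eef_pos: [505.3, 190.5, 126.7]
tcp_rot: [1.931, 1.569, 0.212]
ft_force: [-8.5, -2.2, 27.5]
opening: 0.005
```

Run:
```python
from h import *
print(env.state()["ft_force"])
cv2.imwrite("pics/side2.png",cams.read_camera("side"))
s=cv2.imread("pics/side2.png"); cv2.imwrite("pics/side2c.png",cv2.resize(s[80:240,210:370],(600,600)))
```

```text
[-8.46351699 -2.24604005 27.51464914]
```

View pics/side2c.png

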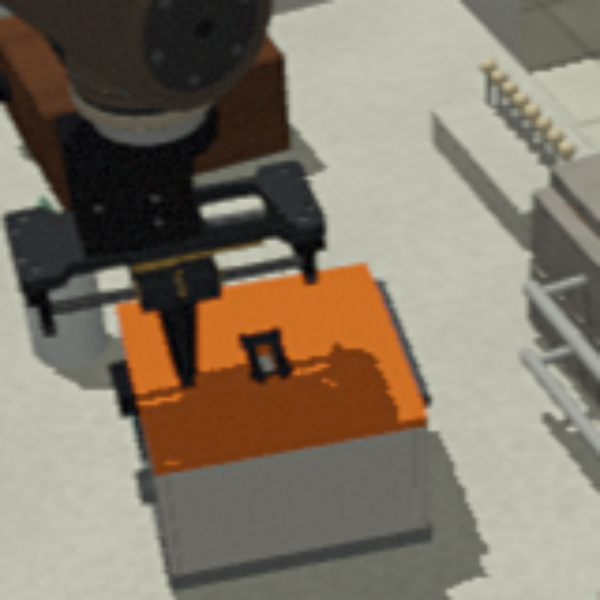

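The guard lies flat on the box. Reaction is 27 N at tip height 108 mm, so it is at its stop, and the slot collar is at crop (265,357). I'll retreat upward and aim the wrist camera at the slot.

Call:
{"method": "carry_out", "body": {"grip": [1, 1, 1, 1, 1], "linear": [[-0.03, 0, 0], [-0.07, 0, 0], [-0.09, 0, 0], [-0.09, 0, 0], [0, 0, 0]], "turn": [0, 0, 0, 0, 0]}}

```text
t: 4.4
eef_pos: [506.9, 190.9, 270.0]
tcp_rot: [1.962, 1.561, 0.242]
ft_force: [0.4, -0.1, -0.7]
opening: 0.004
```

Run:
```python
from h import *
s=env.state(); i=cams.camera_info("wrist"); V=i["view"]; R=V[:3,:3]; o=-R.T@V[:3,3]
print("cam",o,"fwd",R[2],"fx",i["fx"])
for sl in [(558.3,181.9,108),(558.3+73,160,108)]: print(proj(i,[sl]))
im=cams.read_camera("wrist"); cv2.imwrite("pics/w0.png",im)
go((522,-271,260),-.15)
```

```text
cam [517.70130055 273.61865031 421.34457099] fwd [-0.03463862 -0.2873242  -0.95720686] fx 374.54578346587704
[[381.10540907 229.52174365]]
[[466.40990266 241.21716963]]
tcp [505.9 190.6 267.1] jawyaw -0.149 shift [0.0131 0.1686 0.9084] rows>= 10.0 turn 0.0004 rows>= 1.0 F [ 0.7 -0.2 -0.4] open 0.002 j6 0.39 t 4.45
```

View pics/w0.png

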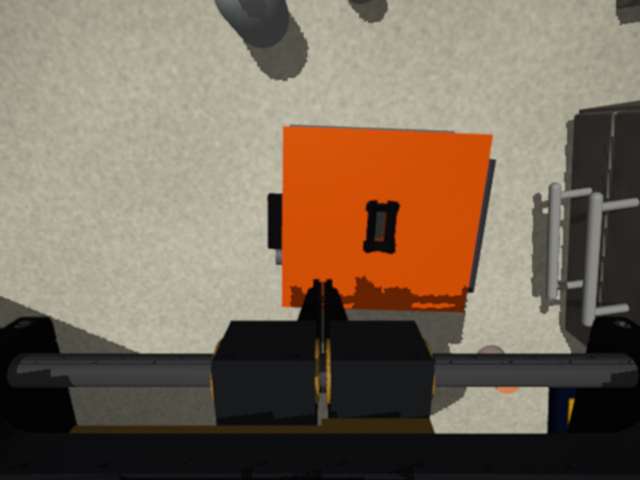

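Wrist view: shut guard with corners near (284,126), (492,135), (465,311), (283,306), and the slot collar at (381,227) against a predicted (381,229). I'll fit it precisely and meanwhile move to above the green holder, opening the fingers.

Run:
```python
from h import *
i=cams.camera_info("wrist"); im=cv2.imread("pics/w0.png")
hsv=cv2.cvtColor(im,cv2.COLOR_BGR2HSV)
k=cv2.inRange(hsv,(3,180,120),(18,255,255)); k[:100]=0; k[290:]=0; k[:,:270]=0; k[:,500:]=0
c=max(cv2.findContours(k,0,2)[0],key=cv2.contourArea); print(cv2.approxPolyDP(c,4,True)[:,0].tolist())
d=((k==0)*255).astype(np.uint8); d[:190]=0; d[262:]=0; d[:,:350]=0; d[:,415:]=0
c=max(cv2.findContours(d,0,2)[0],key=cv2.contourArea); r=cv2.minAreaRect(c); print("collar",r)
for z in(108,111,114):
    P=[back(i,q,z) for q in cv2.boxPoints(r)]; print(z,np.round(np.mean(P,0),1),[round(np.linalg.norm(P[j]-P[j-1]),1) for j in range(4)], [round(np.arctan2(*(P[j]-P[j-1])[[1,0]]),3) for j in range(4)])
P=[back(i,q,108) for q in((284,126),(492,135.5))]; print(P,np.linalg.norm(P[0]-P[1]),np.arctan2(*(P[1]-P[0])[[1,0]]))
```

```text
[[284, 127], [283, 289], [307, 289], [314, 278], [330, 278], [337, 289], [355, 289], [355, 278], [363, 276], [381, 289], [468, 286], [491, 135]]
collar ((380.8323974609375, 226.5675048828125), (33.053688049316406, 53.09602355957031), 4.635463714599609)
108 [556.3 184.6 108. ] [np.float64(29.1), np.float64(46.8), np.float64(27.9), np.float64(47.0)] [np.float64(2.906), np.float64(1.376), np.float64(-0.232), np.float64(-1.74)]
111 [555.9 185.4 111. ] [np.float64(28.8), np.float64(46.3), np.float64(27.6), np.float64(46.5)] [np.float64(2.906), np.float64(1.376), np.float64(-0.232), np.float64(-1.74)]
114 [555.5 186.3 114. ] [np.float64(28.5), np.float64(45.9), np.float64(27.3), np.float64(46.1)] [np.float64(2.906), np.float64(1.376), np.float64(-0.232), np.float64(-1.74)]
[array([489.04652514, 278.46328041, 108.        ]), array([652.10802762, 246.60283775, 108.        ])] 166.14494092657608 -0.19295811095354884
```

Call:
{"method": "carry_out", "body": {"grip": [-1, -1, -1, -1, -1], "linear": [[0, 0.017, 0.09], [0, 0.017, 0.09], [0, 0.017, 0.09], [0, 0.017, 0.09], [0, 0.017, 0.09]], "turn": [0, 0, 0, 0, 0]}}

```text
t: 4.95
eef_pos: [513.2, -40.1, 263.2]
tcp_rot: [-1.645, 1.569, 2.919]
ft_force: [0.8, 0.8, 0.5]
opening: 0.367
```

Call:
{"method": "carry_out", "body": {"grip": [-1, -1, -1, -1, -1], "linear": [[0, 0.017, 0.09], [0, 0.017, 0.09], [0, 0.017, 0.09], [0, 0.017, 0.09], [0, 0.017, 0.09]], "turn": [0, 0, 0, 0, 0]}}

```text
t: 5.45
eef_pos: [521.8, -269.0, 262.9]
tcp_rot: [-2.056, 1.569, 2.508]
ft_force: [1.0, 0.8, 0.7]
opening: 0.788
```

Call:
{"method": "carry_out", "body": {"grip": [-1, -1], "linear": [[0, 0, 0.0], [0, 0, 0]], "turn": [0, 0]}}

```text
t: 5.65
eef_pos: [521.8, -267.7, 262.7]
tcp_rot: [-2.071, 1.568, 2.491]
ft_force: [-0.3, 1.0, 0.7]
opening: 0.953
```

Run:
```python
from h import *
go((522,-271,260),-.15)
i=cams.camera_info("wrist"); print(proj(i,[(522,-271,125)]))
cv2.imwrite("pics/w1.png",cams.read_camera("wrist"))
```

```text
tcp [ 521.8 -267.7  262.7] jawyaw -0.151 shift [0.0054 0.0014 0.0064] rows>= 1.0 turn -0.0003 rows>= 1.0 F [-0.3  1.   0.7] open 0.953 j6 -0.44 t 5.65
[[323.87903581 239.48743857]]
```

View pics/w1.png

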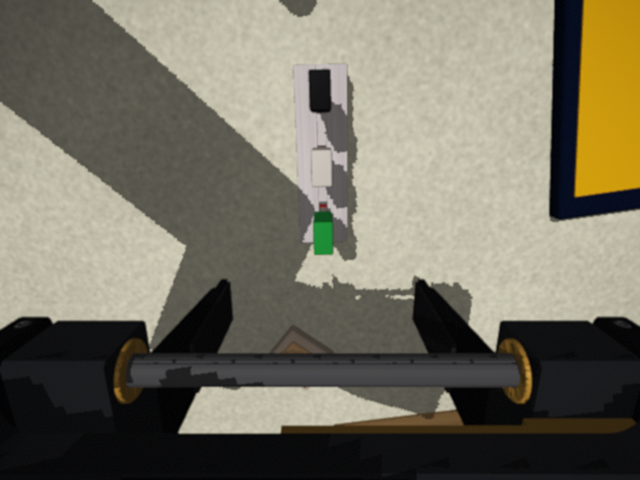

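Wrist view: the green top face spans columns 314–333 and rows 220–254, centred at (323.5,237) against a predicted (324,239.5). It is aligned with the jaw axis. The neighbours are at (320,90) and (321.5,168). I'll refine both poses from these pixels.

Run:
```python
from h import *
i=cams.camera_info("wrist"); im=cv2.imread("pics/w1.png"); hsv=cv2.cvtColor(im,cv2.COLOR_BGR2HSV)
k=cv2.inRange(hsv,(45,150,100),(80,255,255)); c=max(cv2.findContours(k,0,2)[0],key=cv2.contourArea)
print(cv2.boundingRect(c),cv2.minAreaRect(c))
x,y,w,h=cv2.boundingRect(c); obs=np.array([[x,y],[x+w,y],[x+w,y+h],[x,y+h]])-.5
P=np.array([back(i,q,125) for q in obs]); print("green",P.mean(0),[round(np.linalg.norm(P[j]-P[j-1]),1) for j in range(4)])
for n,q in(("black",(320,90)),("white",(321.5,168))): print(n,back(i,q,125))
a,b=back(i,(320,90),125),back(i,(323.5,237),125); print("row yaw",np.arctan2(*(a-b)[[1,0]])-np.pi/2,np.linalg.norm(a-b))
C=[[-25,86,36],[25,86,36],[-25,-86,36],[25,-86,36]]; o=np.array([[294,65],[347,65],[303,243],[344,241]])
r=least_squares(lambda p:(proj(i,place(C,*p))-o).ravel(),[530,-215,-.15],loss="soft_l1",x_scale=[10,10,.1]);print("rack",r.x,np.round(r.fun,1), "green pocket",place([[0,-56,0]],*r.x))
```

```text
(314, 222, 19, 32) ((323.0, 237.5), (31.0, 18.0), 90.0)
green [ 521.73914059 -268.61421653  125.        ] [np.float64(26.9), np.float64(15.1), np.float64(26.9), np.float64(15.5)]
black [ 536.08677844 -158.75143337  125.        ]
white [ 528.85282736 -213.64924599  125.        ]
row yaw -0.12610143806930685 110.21022200337957
rack [ 5.28834919e+02 -2.14777502e+02 -1.33755145e-01] [-0.6  0.2  0.6 -0.8 -3.3 -0.1  3.   1.2] green pocket [[ 521.36694463 -270.27731627    0.        ]]
```

Call:
{"method": "carry_out", "body": {"grip": [-1, -1, -1, -1, -1], "linear": [[0.06, 0, 0.004], [0.08, 0, 0], [0.08, 0, 0], [0.065, 0, 0], [0.03, 0, 0]], "turn": [-0.006, 0, 0, 0, 0]}}

```text
t: 6.2
eef_pos: [521.2, -266.7, 103.9]
tcp_rot: [-2.067, 1.567, 2.517]
ft_force: [0.4, -0.1, 1.0]
opening: 1.0
```

Run:
```python
from h import *
go((521.6,-269.6,105),-.13)
```

```text
tcp [ 521.2 -266.7  103.9] jawyaw -0.128 shift [-0.0021  0.0015  0.0056] rows>= 1.0 turn 0.0006 rows>= 1.0 F [ 0.4 -0.1  1. ] open 1.0 j6 -0.46 t 6.2
```

Call:
{"method": "carry_out", "body": {"grip": [-1, 1, 1, 1, 1], "linear": [[-0.002, 0.001, 0.006], [0, 0, 0], [0, 0, 0], [0, 0, 0], [0, 0, 0]], "turn": [0, 0, 0, 0, 0]}}

```text
t: 6.7
eef_pos: [522.4, -272.2, 108.7]
tcp_rot: [1.198, 1.57, -0.502]
ft_force: [-0.9, 0.3, -0.3]
opening: 0.715
```

Call:
{"method": "carry_out", "body": {"grip": [1, 1, 1, 1, 1], "linear": [[0, 0, 0], [0, 0, 0], [0, 0, 0], [0, 0, 0], [0, 0, 0]], "turn": [0, 0, 0, 0, 0]}}

```text
t: 7.2
eef_pos: [522.3, -272.2, 107.8]
tcp_rot: [-2.765, 1.571, 1.817]
ft_force: [-1.0, -0.6, -0.4]
opening: 0.301
```

Call:
{"method": "carry_out", "body": {"grip": [1, 1, 1, 1], "linear": [[0, 0, 0], [0, 0, 0], [0, 0, 0], [0, 0, 0]], "turn": [0, 0, 0, 0]}}

```text
t: 7.6
eef_pos: [522.2, -272.1, 107.8]
tcp_rot: [-2.503, 1.571, 2.08]
ft_force: [-0.6, -0.8, 0.1]
opening: 0.166
```

Gripped: opening 0.166 is about 16 mm. Drawing it straight up.

Call:
{"method": "carry_out", "body": {"grip": [1, 1, 1, 1, 1], "linear": [[-0.01, 0, 0], [-0.03, 0, 0], [-0.05, 0, 0], [-0.06, 0, 0], [-0.06, 0, 0]], "turn": [0, 0, 0, 0, 0]}}

```text
t: 8.1
eef_pos: [522.1, -272.1, 214.2]
tcp_rot: [-2.27, 1.57, 2.313]
ft_force: [-0.4, 0.2, -1.8]
opening: 0.165
```

Call:
{"method": "carry_out", "body": {"grip": [1, 1, 1, 1], "linear": [[-0.06, 0, 0], [-0.04, 0, 0], [0, 0, 0], [0, 0, 0]], "turn": [0, 0, 0, 0]}}

```text
t: 8.5
eef_pos: [522.0, -272.0, 262.6]
tcp_rot: [-2.86, 1.571, 1.723]
ft_force: [0.7, -0.5, -1.0]
opening: 0.165
```

Run:
```python
from h import *
go((557,183,262),-.17)
cv2.imwrite("pics/w2.png",cams.read_camera("wrist"));cv2.imwrite("pics/s3.png",cams.read_camera("side"))
w=cv2.imread("pics/w2.png");s=cv2.imread("pics/s3.png")
cv2.imwrite("pics/c3.png",np.hstack([cv2.resize(w[60:360,220:420],(400,600)),cv2.resize(s[210:390,290:410],(400,600))]))
```

```text
tcp [ 522.  -272.   262.6] jawyaw -0.13 shift [ 0.0013 -0.0486 -0.9114] rows>= 10.0 turn 0.0127 rows>= 1.0 F [ 0.7 -0.5 -1. ] open 0.165 j6 -0.46 t 8.5
```

View pics/c3.png

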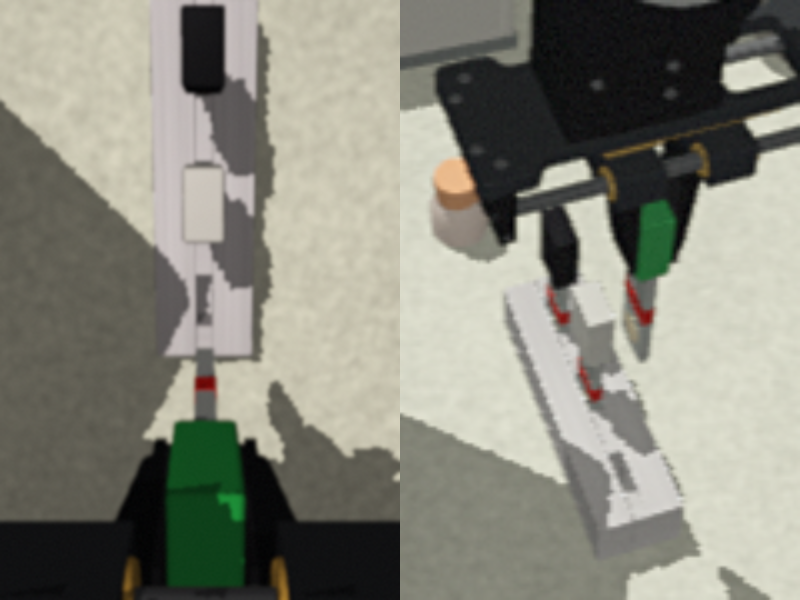

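The holder is out and hanging straight in the fingers, with its band at crop (205,383). White and black are still in the rack. Transferring to above the slot.

Call:
{"method": "carry_out", "body": {"grip": [1, 1, 1, 1, 1], "linear": [[0, -0.004, -0.05], [0, -0.005, -0.085], [0, -0.005, -0.085], [0, -0.005, -0.085], [0, -0.005, -0.085]], "turn": [0, 0, 0, 0, 0]}}

```text
t: 9.1
eef_pos: [535.2, -75.6, 261.7]
tcp_rot: [-1.766, 1.569, 2.816]
ft_force: [0.4, -0.5, -1.6]
opening: 0.171
```

Call:
{"method": "carry_out", "body": {"grip": [1, 1, 1, 1, 1], "linear": [[0, -0.005, -0.085], [0, -0.005, -0.085], [0, -0.005, -0.085], [0, -0.005, -0.085], [0, -0.004, -0.085]], "turn": [0, 0, 0, 0, 0]}}

```text
t: 9.6
eef_pos: [550.8, 136.7, 261.7]
tcp_rot: [-1.331, 1.569, -3.032]
ft_force: [0.1, -0.0, -1.4]
opening: 0.167
```

Call:
{"method": "carry_out", "body": {"grip": [1, 1, 1, 1, 1], "linear": [[0, 0, -0.05], [0, 0, -0.046], [0, 0, 0], [0, 0, 0], [0, 0, 0]], "turn": [0, 0, 0.0127, 0, 0]}}

```text
t: 10.1
eef_pos: [557.3, 182.3, 262.0]
tcp_rot: [-1.198, 1.569, -2.938]
ft_force: [-0.6, -0.3, -1.4]
opening: 0.168
```

Run:
```python
from h import *
go((557,183,262),-.17)
cv2.imwrite("pics/w4.png",cams.read_camera("wrist")); cv2.imwrite("pics/t4.png",cams.read_camera("top")); cv2.imwrite("pics/s4.png",cams.read_camera("side"))
w=cv2.imread("pics/w4.png"); cv2.imwrite("pics/w4c.png",cv2.resize(w[80:380,180:480],(600,600),interpolation=cv2.INTER_CUBIC))
```

```text
tcp [557.3 182.3 262. ] jawyaw -0.169 shift [ 0.0001 -0.0008 -0.0012] rows>= 1.0 turn 0.0003 rows>= 1.0 F [-0.6 -0.3 -1.4] open 0.168 j6 0.37 t 10.1
```

View pics/w4c.png

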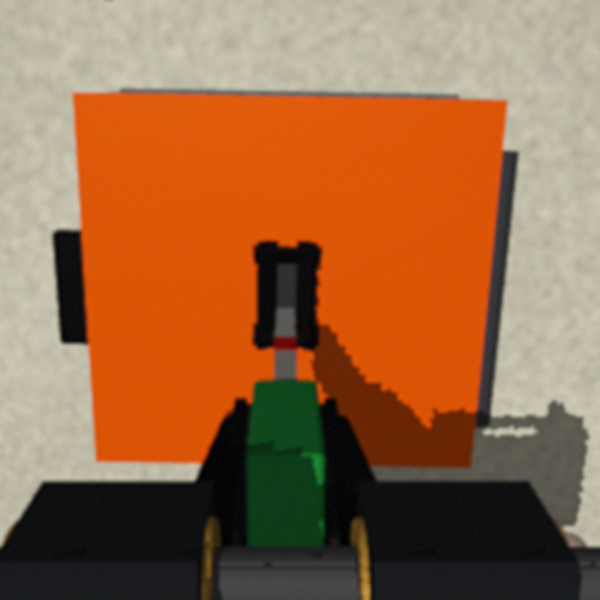

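Run:
```python
from h import *
i=cams.camera_info("wrist"); s=env.state()
o=np.array([[74,94],[507,100],[472,466],[96,461]])/2+[180,80]-.25
C=[[-85,80,108],[85,80,108],[85,-80,108],[-85,-80,108]]
r=least_squares(lambda p:(proj(i,place(C,*p))-o).ravel(),[557,183,-.17],x_scale=[10,10,.1]);print("guard",r.x,np.round(r.fun,1))
print("collar rim centre by pixel",back(i,np.array([287,295])/2+[180,80],114))
bx=r.x
w=cv2.imread("pics/w4.png"); hsv=cv2.cvtColor(w,cv2.COLOR_BGR2HSV)
print("col",[(y,w[y,323].tolist()) for y in range(203,260,2)])
for dy in(0,2,4):
  hp=place([[0,dy,0]],s["eef_pos"][0],s["eef_pos"][1],-.17)[0]
  print(dy,"band low/high, foot",np.round(proj(i,place([[0,12,z] for z in(162.2+36,162.2+48,166.2,237)],hp[0],hp[1],-.17)),1).tolist())
# same guard fit in top & side
```

```text
guard [ 5.58516643e+02  1.84569513e+02 -1.85536619e-01] [-0.6 -0.6  0.4 -0.2 -0.1  0.7  0.4  0.6]
collar rim centre by pixel [558.76882217 185.53930002 114.        ]
col [(203, [11, 42, 116]), (205, [13, 11, 12]), (207, [7, 6, 7]), (209, [9, 9, 8]), (211, [21, 19, 19]), (213, [47, 48, 46]), (215, [47, 49, 48]), (217, [49, 50, 48]), (219, [48, 48, 48]), (221, [48, 49, 47]), (223, [46, 46, 46]), (225, [48, 48, 48]), (227, [47, 48, 47]), (229, [47, 47, 48]), (231, [45, 46, 44]), (233, [59, 61, 61]), (235, [84, 88, 87]), (237, [86, 90, 88]), (239, [85, 89, 89]), (241, [85, 89, 88]), (243, [85, 88, 88]), (245, [86, 88, 88]), (247, [79, 80, 92]), (249, [22, 24, 106]), (251, [7, 9, 105]), (253, [8, 11, 114]), (255, [66, 69, 112]), (257, [83, 87, 87]), (259, [85, 87, 89])]
0 band low/high, foot [[322.8, 250.1], [322.8, 256.7], [322.8, 235.4], [322.9, 274.4]]
2 band low/high, foot [[322.8, 247.0], [322.8, 253.4], [322.8, 232.6], [322.9, 270.7]]
4 band low/high, foot [[322.8, 243.8], [322.8, 250.1], [322.8, 229.8], [322.9, 267.0]]
```

Measured entirely in the wrist camera, the slot is at (558.5,184.6), yaw −0.185. The holder axis is at about (557.6,183.8), jaw −0.169. I'll correct by +1 mm, +1 mm and −0.016 rad, then descend to just above the collar.

Call:
{"method": "carry_out", "body": {"grip": [1, 1, 1, 1, 1], "linear": [[0, 0.002, -0.0022], [0.04, 0, 0], [0.04, 0, 0], [0, 0, 0], [0, 0, 0]], "turn": [0.005, 0, 0, 0, 0]}}

```text
t: 10.75
eef_pos: [558.9, 183.4, 223.3]
tcp_rot: [-1.969, 1.571, 2.557]
ft_force: [1.7, 0.1, -0.8]
opening: 0.171
```

Run:
```python
from h import *
go((558.5,183.1,222),-.185)
w=cams.read_camera("wrist"); s=cams.read_camera("side"); cv2.imwrite("pics/s5.png",s)
cv2.imwrite("pics/w5c.png",np.hstack([cv2.resize(w[150:300,273:373],(400,600),interpolation=cv2.INTER_CUBIC),cv2.resize(s[100:220,250:330],(400,600),interpolation=cv2.INTER_CUBIC)]))
```

```text
tcp [558.9 183.4 223.3] jawyaw -0.186 shift [ 0.0027 -0.0007  0.0007] rows>= 1.0 turn -0.0004 rows>= 1.0 F [ 1.7  0.1 -0.8] open 0.171 j6 0.39 t 10.75
```

View pics/w5c.png

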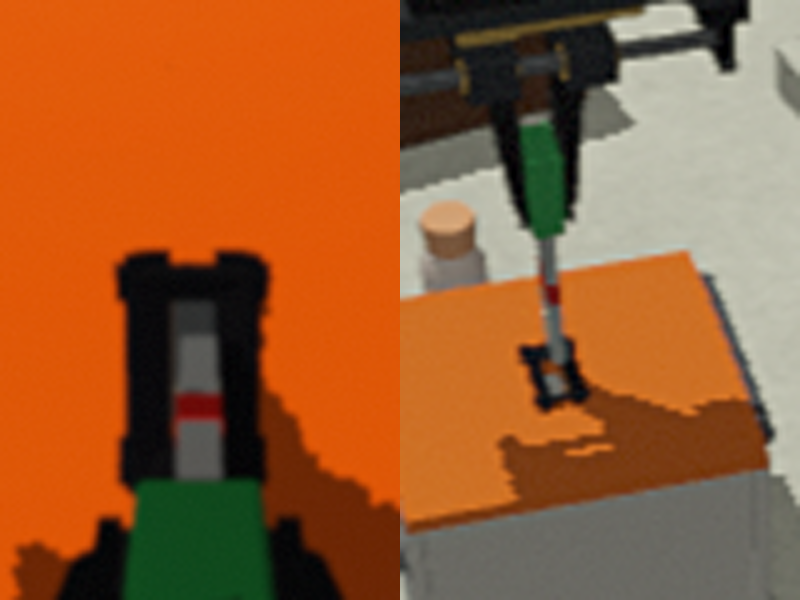

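The blade is centred on column 198 of the crop and the slot on 193, about 1 mm too far in +x. In the side view the foot sits over the slot. I'll shift −1 mm and descend into the slot slowly.

Call:
{"method": "carry_out", "body": {"grip": [1, 1, 1, 1, 1], "linear": [[0, -0.0022, 0], [0.012, 0, 0], [0.012, 0, 0], [0.012, 0, 0], [0, 0, 0]], "turn": [0, 0, 0, 0, 0]}}

```text
t: 11.35
eef_pos: [557.2, 183.6, 203.8]
tcp_rot: [-1.226, 1.569, -2.982]
ft_force: [-0.7, 0.2, -0.4]
opening: 0.165
```

Call:
{"method": "carry_out", "body": {"grip": [1, 1, 1, 1], "linear": [[0.012, 0, 0], [0.012, 0, 0], [0, 0, 0], [0, 0, 0]], "turn": [0, 0, 0, 0]}}

```text
t: 11.75
eef_pos: [557.6, 183.7, 192.8]
tcp_rot: [-1.413, 1.57, 3.113]
ft_force: [0.1, 0.6, 0.4]
opening: 0.169
```

Run:
```python
from h import *
go((557.6,183.6,165.5),-.185)
w=cams.read_camera("wrist"); s=cams.read_camera("side")
cv2.imwrite("pics/w6c.png",np.hstack([cv2.resize(w[150:300,273:373],(400,600),interpolation=cv2.INTER_CUBIC),cv2.resize(s[100:220,250:330],(400,600),interpolation=cv2.INTER_CUBIC)]))
```

```text
tcp [557.6 183.7 192.8] jawyaw -0.186 shift [0.0545 0.     0.0002] rows>= 1.0 turn -0.0002 rows>= 1.0 F [0.1 0.6 0.4] open 0.169 j6 0.39 t 11.75
```

View pics/w6c.png

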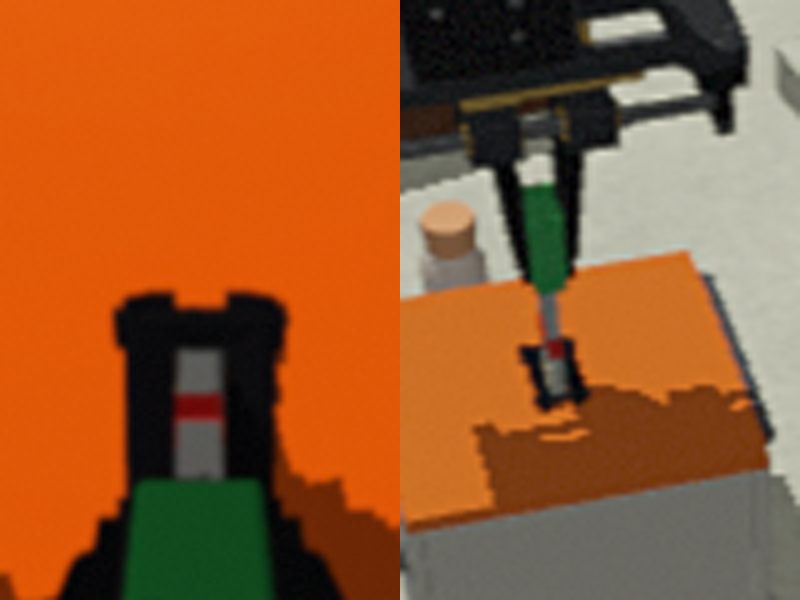

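The blade is in the slot and centred (blade column 199, collar 199), with near-zero force. Descending the last 27 mm.

Call:
{"method": "carry_out", "body": {"grip": [1, 1, 1, 1], "linear": [[0.012, 0, 0], [0.014, 0, 0], [0, 0, 0], [0, 0, 0]], "turn": [0, 0, 0, 0]}}

```text
t: 12.25
eef_pos: [557.5, 183.7, 179.6]
tcp_rot: [-1.32, 1.57, -3.077]
ft_force: [-0.2, 0.3, -1.4]
opening: 0.169
```

Call:
{"method": "carry_out", "body": {"grip": [1, 1, 1, 1, 1], "linear": [[0.012, 0, 0], [0.012, 0, 0], [0.0045, 0, 0], [0, 0, 0], [0, 0, 0]], "turn": [0, 0, 0, 0, 0]}}

```text
t: 12.75
eef_pos: [557.7, 183.7, 165.7]
tcp_rot: [-3.074, 1.571, 1.452]
ft_force: [-1.2, 0.0, -0.8]
opening: 0.17
```

Call:
{"method": "carry_out", "body": {"grip": [1, 1, 1, 1, 1], "linear": [[0, 0, 0], [0, 0, 0], [0, 0, 0], [0, 0, 0], [0, 0, 0]], "turn": [0, 0, 0, 0, 0]}}

```text
t: 13.25
eef_pos: [557.6, 183.7, 165.7]
tcp_rot: [2.443, 1.571, 0.686]
ft_force: [-0.3, 0.0, -0.8]
opening: 0.165
```

Run:
```python
from h import *
go((557.6,183.6,165.5),-.185)
w=cams.read_camera("wrist"); s=cams.read_camera("side")
cv2.imwrite("pics/w7c.png",np.hstack([cv2.resize(w[150:300,273:373],(400,600),interpolation=cv2.INTER_CUBIC),cv2.resize(s[130:190,270:310],(400,600),interpolation=cv2.INTER_CUBIC)]))
z=[]
for _ in range(4): cams.read_camera("top"); st=env.state(); print(np.round(st["eef_pos"],1),np.round(st["ft_force"],1))
S=cams.camera_info("side"); f=165.5-99.8
print(np.round((proj(S,place([[0,-12,f+36],[0,-12,f+48],[0,-12,f+75]],558,185,-.185))-[270,130])*10+[400,0],0).tolist())
```

```text
tcp [557.6 183.7 165.7] jawyaw -0.186 shift [ 0.0005 -0.      0.0003] rows>= 1.0 turn -0.0002 rows>= 1.0 F [-0.3  0.  -0.8] open 0.165 j6 0.39 t 13.25
[557.6 183.7 165.7] [ 0.3 -0.5 -0.8]
[557.6 183.7 165.7] [ 0.2  0.  -0.4]
[557.6 183.7 165.7] [-0.5 -0.  -1.1]
[557.6 183.7 165.7] [ 0.3  0.6 -1.2]
[[512.0, 503.0], [509.0, 465.0], [501.0, 375.0]]
```

View pics/w7c.png

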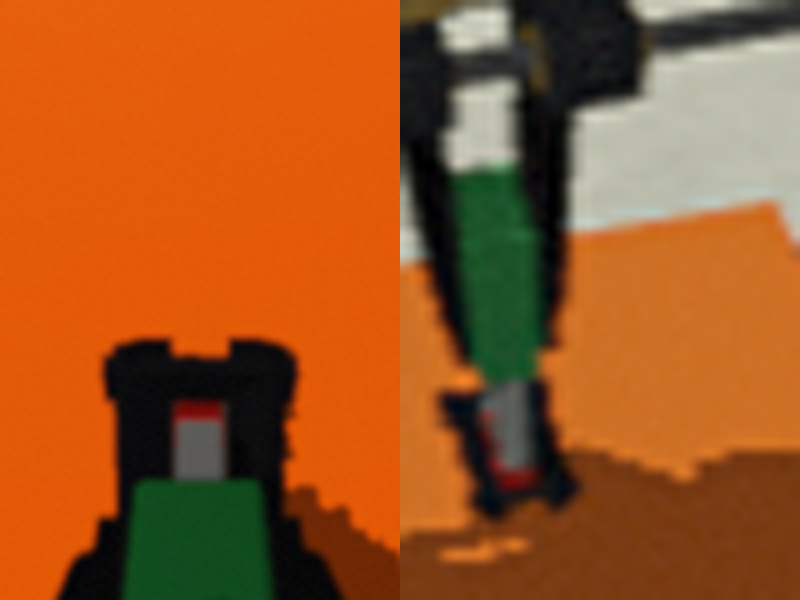

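The red band sits in the collar at the slot (side view band top at row ~468, predicted 465). The foot is about 42 mm below the top face, force is about 1 N, and the pose is steady. Handing in.

```bash
python3 -c "
from cell import env
s=env.state();print(s['t'],s['eef_pos'],s['ft_force'],s['opening']);print(env.job_done())"
```

```text
13.55 [557.63064501 183.705467   165.69375594] [ 0.34662998  0.58568317 -1.19806834] 0.16978914091900085
the job is handed in; nothing more can be done
None
```

I shut the guard, drew the green holder out of the rack, and handed the job in at t = 13.6 s of the 54 s allowed, with its blade held through the slot. No verdict is reported, so the results below are from my own last checks.

**Guard:** I pushed it down with closed fingertips until it met its stop, at about 27 N with the tips at 108 mm. It looked flat in every later picture.

**Holder:**
- **Depth:** the foot is about 42 mm below the guard's top face, and the red band is visible at the slot.
- **Position and grip:** the blade is centred and upright in the collar. The gripper is holding it at about 16 mm opening.
- **Steadiness:** the TCP held at (557.6, 183.7, 165.7) mm. Wrist force was about 1 N, so it is barely pressing on the box.

**Other objects:** the white and black holders were still in the rack in the last picture that showed them, after the green one was drawn. I saw no contact with anything else. I did not take a final overview picture of the bench.

**Disagreements:** the top and side cameras put the slot 2–3 mm in y and 0.02 rad in yaw from the wrist camera's estimate. I used the wrist camera, and the blade went in with no noticeable force. At the first hover the blade was about 1 mm off in x, which I corrected before inserting.

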